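# Find the loose clamp lever and mark it

### The arm

A 7-joint arm with a two-finger parallel gripper is mounted at the origin on the work surface. World frame = base frame: x ahead of the robot, y to its left, z up, the work surface at z = 0. Lengths are in m, angles in rad, forces in N, time in s.
With the tool pointing down it reaches from about 0.425 to 0.95 m from the base axis. Payload 4.7 kg.
Tool frame: the origin (TCP) lies at the very end of the fingers, on their centre line; the grasp point (between the pads) lies ctrl.tcp_to_grasp behind it (ctrl.tcp_to_grasp is the distance from the TCP to the grasp point, in m); z points along the fingers, y is the line along which they close (so a half turn about z gives the same grasp; the last joint's range is limited). The gripper opens to 87 mm and grips with 3 to 60 N. Pads are 19 mm wide; open, the fingers measure 117 mm over their backs; the gripper's body (75 mm by 190 mm) begins 51 mm behind the grasp point.
Start: joints at [1.162, 0.469, -0.049, 1.532, 0.024, 1.141, -0.082], TCP at [0.25, -0.627, 0.223] pointing down, gripper open.
Joint ranges: [-2.59, 2.59], [-0.33, 1.99], [-1.39, 1.29], [0.1, 2.45], [-1.04, 4.18], [0.21, 1.99], [-2.66, 2.66]. Speed limits (rad/s): [2.57, 2.57, 3.14, 3.14, 3.14, 3.14, 3.14].

### API

Orientations are given as a unit quaternion [x, y, z, w].
In Python, from workcell import ctrl gives the robot as it stands. Calls block until the motion is done:
- ctrl.goto(position, orientation): joint-space move of the TCP to a pose.
- ctrl.move_straight(position, speed=0.15, rot=None): straight line of the TCP; rot=None keeps the orientation; speed is the mean speed in m/s.
- ctrl.move_joints(angles): joint-space move.
- ctrl.grip(opening, squeeze=None): opening from 0.0 (shut) to 1.0 (fully open); squeeze is the grip in N (None keeps the last); returns when the fingers have stopped.
- ctrl.dwell(seconds).
- ctrl.inverse_kinematics(position, orientation): joint angles nearest the present ones, or None.
- ctrl.sense(): the state.
- ctrl.camera(name): name is "scene" or "top" or "wrist"; returns the picture (400x640x3 uint8, red, green, blue); there is no depth.
- ctrl.calibration(name): a dict with "mtx" (3x3 intrinsics, pixels), "distortion" ([k1, k2, p1, p2, k3] as OpenCV has them; the pictures are not rectified), "xyz" and "attitude" of the camera in the world. Camera axes: x right, y down, z forward; pixel columns grow to the right and rows downward; lengths in m; the calibration is good to about 2 mm. A picture is of the moment at which its call begins: read the wrist's pose just before it. calibration takes no time and is no camera call; for the wrist camera it gives the pose at the moment of the call.
A pose or a line that the arm cannot do raises ctrl.PlanningError and nothing moves.
- ctrl.close_job(): hands the job in; it is judged then, once.
Trained networks look in the newest picture that a camera, given by its name, has taken for a name from the list of things; names that differ only in an ending like _2 or _b are one class to them, and where a whole thing is asked for, a point or a joint stands for the part that bears it (a point fixed in the world has none). Each returns a list of dicts, best first, with "p" (0 to 1); they miss things now and then, are a little off and sometimes report something else, mostly with a low value. They report only what shows in the picture. A call takes as long as a camera call. They do not tell look-alikes from the thing itself.
- ctrl.find_in(target, camera): "xy" ([column, row] in pixels, amid what is visible of it).
The state is a dict: "t": time; "joint_positions": joint angles; "dq": joint speeds; "tau": joint torques, N m; "position": TCP position; "eef_rot": TCP orientation; "force": force on the tool from outside, world axes, zero at the start; "torque": the same for the moment, N m; "gripper_width": opening from 0.0 (shut) to 1.0 (fully open); "gripper_force": force on a finger pad.
Only numpy, scipy, OpenCV 4.12 (cv2) and the standard library are available. Lean on these libraries where they do the work, as an engineer would, in place of code of your own. Each camera call takes 0.05 s, during which the arm holds its last target. There are 200 camera calls.

### The job

One of the three black clamp levers on the green clamp bed has worked loose. Try the levers by pushing the end clockwise (seen from above): a sound one goes firm almost at once, so ease off at about 10 N and leave it; the loose one swings freely, so turn it on gently until it too comes up firm, never straining any lever. Then stand the red marker upright on the grey round spot behind that lever, without disturbing the pen cup or the calculator.

Things in the scene. Friction and masses are not known exactly. Their poses are not given: they have to be found in the camera images.
- bed: green clamp bed, a slab 200 mm (its x) by 370 mm (its y) by 30 mm high, fixed to the table; origin on its underside, 5 mm short of the slab's centre in x. Its x axis points from the lever handles' side to the marker spots, z up. The lever nuts stand on its x = 0 line at y = +115 mm (lever1), 0 (lever2), -115 mm (lever3), axes vertical.
- lever1 (a joint): turn of lever1 (rad), growing clockwise seen from above; at 0 its arm points along the bed's -x from the nut. All levers start between 0 and 0.06 and look alike. A sound lever meets a firm springy seat at about 0.05 to 0.1 rad, the loose one only at about 0.95 to 1.05 rad.
- lever2 (a joint): the same for lever2, the middle one. For every lever: dry friction about 2 N at the handle; the seat then gives about 0.13 rad (6 to 7 mm at the handle) per 10 N at the handle and springs back on release. More than 25 N on a lever (the forces of both fingers added, so a firm pinch too) strains it.
- lever3 (a joint): the same for lever3
- lever1_end (a point): centre of the top face of lever1's upright black handle, a round post 14 mm in diameter, 50 mm from the nut's axis, rising from 40 mm to 90 mm above the table; a 10 mm thick arm, its top 50 mm above the table, joins its foot to the steel nut (32 mm diameter, 58 mm high with its stud 62 mm)
- lever2_end (a point): the same for lever2
- lever3_end (a point): the same for lever3
- spot1 (a point): centre of the flat grey round spot with a white rim (46 mm over all) on the bed's top, 30 mm above the table, 68 mm behind lever1's nut (on the side away from the handle)
- spot2 (a point): the same for lever2
- spot3 (a point): the same for lever3
- marker: loose red-headed marker standing on the table: steel foot 34 mm diameter and 10 mm high, 12 mm stem, red round head 22 mm in diameter from 42 to 70 mm above its underside; 90 g; origin at the centre of its underside, z up along the stem
- pencup: light blue round pen cup with pens, 72 mm diameter, pens up to 140 mm high, loose; origin under its centre; leave alone
- calculator: cream desk calculator 105 x 150 x 25 mm, loose; origin under its centre; leave alone
Not all that is in view belongs to the job. There is more than one size of the marker; the job needs the largest.

How it is judged:
On the way, in this order (a step that is already met when the one before it is completed fails the run):
1. the loose lever has been turned clockwise to its seat, the sound ones left where they hold (((value of joint lever1 above 0.9 rad and value of joint each of lever2, lever3 below 0.4 rad) or (value of joint lever2 above 0.9 rad and value of joint each of lever1, lever3 below 0.4 rad) or (value of joint lever3 above 0.9 rad and value of joint each of lever1, lever2 below 0.4 rad))), for 0.2 s.
2. the marker stands on the spot behind that lever (((value of joint lever1 above 0.9 rad and value of joint each of lever2, lever3 below 0.4 rad and horizontal distance between marker and spot1 below 0.015 m and z of marker in the frame of spot1 between -0.006 and 0.006 m) or (value of joint lever2 above 0.9 rad and value of joint each of lever1, lever3 below 0.4 rad and horizontal distance between marker and spot2 below 0.015 m and z of marker in the frame of spot2 between -0.006 and 0.006 m) or (value of joint lever3 above 0.9 rad and value of joint each of lever1, lever2 below 0.4 rad and horizontal distance between marker and spot3 below 0.015 m and z of marker in the frame of spot3 between -0.006 and 0.006 m)) and angle between marker's own z axis and vertical below 0.1 rad and linear speed of marker below 0.02 m/s), for 0.2 s.
At the end, for the whole second after the job is handed in: The loose lever is home (turned beyond 0.9 rad), the two sound levers are below 0.4 rad, and the marker stands upright (within 0.1 rad) and at rest on the bed, its foot's centre within 15 mm of the centre of the spot behind the loose lever (all of step 2); the robot touches nothing.
It fails at once if a lever strained: the fingers load it with more than 25 N (contact force between the fingers and lever1 above 25 N or contact force between the fingers and lever2 above 25 N or contact force between the fingers and lever3 above 25 N).
It fails at once if the marker knocked over (angle between marker's own z axis and vertical above 0.6 rad).
It fails at once if the pen cup or calculator disturbed (distance of any of pencup, calculator from where it was at the start of the episode above 0.03 m).
It also fails if it takes over 72 s, if anything falls off the work surface, if the arm or the gripper's body presses on something with over 40 N, if the wrist force passes 120 N, or if a joint passes its speed limit or range.

## Working session

There is one attempt and no reset: what is moved stays moved. The work goes in short steps, each a Python script; the robot and the scene stay as the last script left them, time stands still between calls to the robot, and variables do not carry over. Pictures are saved under pics/ and viewed, at most 10 in all, crops included, and the job is handed in when it is done.

```bash
mkdir -p pics; ls; python3 - <<'E'
from workcell import ctrl
import cv2,numpy as np
s=ctrl.sense(); print(s, ctrl.tcp_to_grasp)
for c in ("scene","top"):
    im=ctrl.camera(c); cv2.imwrite(f"pics/{c}0.png",im[:,:,::-1])
    k=ctrl.calibration(c); print(c,k)
    for n in ("marker","lever1_end","spot1","bed","pencup","calculator"):
        print(n,[(np.round(d["xy"]).tolist(),round(d["p"],2)) for d in ctrl.find_in(n,c)])
print(ctrl.sense()["t"])
E
```

```text
pics
{'t': 0.0, 'joint_positions': array([ 1.16209869,  0.4694575 , -0.04859027,  1.53370701,  0.02409475,
        1.14096579, -0.08233493]), 'dq': array([-1.33403604e-03, -2.59998258e-04,  1.12143729e-03,  2.43913547e-04,
        7.69510280e-04, -3.69170887e-06,  3.68706346e-04]), 'tau': array([ 4.68388280e-04, -5.07971299e+01, -8.04113760e-02, -2.36151248e+01,
       -6.13305252e-02,  3.80297389e-02,  1.92077191e-04]), 'position': array([ 0.25003086, -0.62633965,  0.22148304]), 'eef_rot': array([ 9.82023757e-01,  1.88754838e-01, -2.17629769e-04, -9.51552223e-04]), 'force': array([ 0.25554591, -0.20826447,  0.87127052]), 'torque': array([-0.00380928, -0.01714698,  0.01126084]), 'gripper_force': 0.0, 'gripper_width': 1.000674611192976} 0.0187
scene {'mtx': array([[440.94673464,   0.        , 325.27225303],
       [  0.        , 440.94673464, 195.86580229],
       [  0.        ,   0.        ,   1.        ]]), 'distortion': array([0.01349504, 0.        , 0.        , 0.        , 0.        ]), 'xyz': array([ 1.04912263, -0.80775784,  0.86088598]), 'attitude': array([ 0.86305259,  0.24958
[... 257 characters left out ...]
 0.66), ([352.0, 148.0], 0.55)]
calculator [([411.0, 182.0], 0.81)]
top {'mtx': array([[417.32350454,   0.        , 320.50383014],
       [  0.        , 417.32350454, 195.82568826],
       [  0.        ,   0.        ,   1.        ]]), 'distortion': array([-0.06482501,  0.        ,  0.        ,  0.        ,  0.        ]), 'xyz': array([ 0.41962045, -0.01734779,  1.10123649]), 'attitude': array([ 0.71466886, -0.69612474,  0.04608901, -0.05034446])}
marker [([443.0, 236.0], 0.63), ([182.0, 238.0], 0.52), ([430.0, 267.0], 0.38), ([197.0, 150.0], 0.25)]
lever1_end [([286.0, 185.0], 0.74)]
spot1 [([328.0, 196.0], 0.81)]
bed [([329.0, 197.0], 0.57)]
pencup []
calculator [([199.0, 152.0], 0.73)]
0.7
```

View pics/scene0.png

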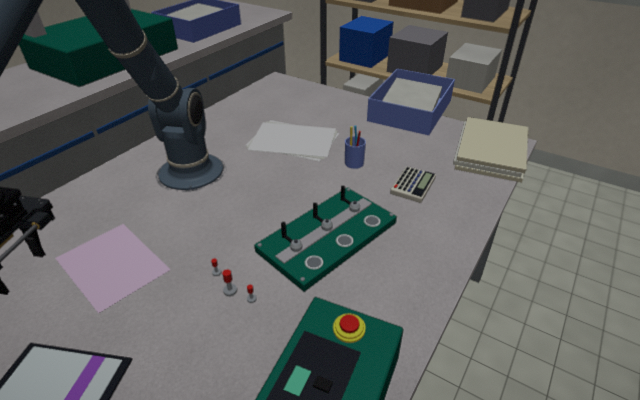

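View pics/top0.png

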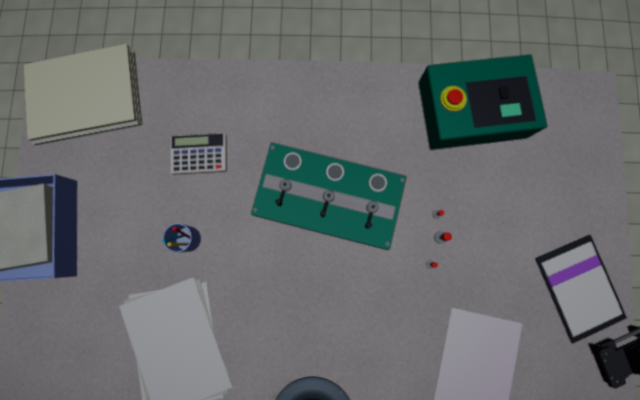

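The top view shows the bed centred near (329,197). Its spots are at (292,161), (335,172) and (378,183), and the handles point down towards the robot. Three red-headed markers could be taken for the target: top (440,213), (445,237), (433,265), or scene (251,292), (228,280), (214,266). The middle one, top (445,237) / scene (228,280), looks largest. The e-stop button is also red, at top (454,98).

```bash
cat > h.py <<'E'
from workcell import ctrl
import cv2,numpy as np
from scipy.spatial.transform import Rotation as R
from scipy.optimize import least_squares
def proj(P,k):
    Rc=R.from_quat(k["attitude"]).as_matrix().T
    return cv2.projectPoints(np.atleast_2d(P).astype(float),cv2.Rodrigues(Rc)[0],-Rc@k["xyz"],k["mtx"],np.array(k["distortion"]))[0][:,0]
def ray(px,z,k):
    u=cv2.undistortPoints(np.array([[px]],float),k["mtx"],np.array(k["distortion"]))[0,0]
    d=R.from_quat(k["attitude"]).apply([u[0],u[1],1]); return k["xyz"]+d*(z-k["xyz"][2])/d[2]
def down(yaw): return (R.from_euler("z",yaw)*R.from_euler("x",np.pi)).as_quat()
def bedpt(b,x,y,z): c,s=np.cos(b[2]),np.sin(b[2]); return np.array([b[0]+c*x-s*y,b[1]+s*x+c*y,z])
E
python3 - <<'E'
from h import *
K={c:ctrl.calibration(c) for c in("scene","top")}
seeds={"top":[(292,161),(335,172),(378,183)],"scene":[(372,221),(345,241),(314,263)]}
obs={}
for c in K:
    im=cv2.imread(f"pics/{c}0.png"); hsv=cv2.cvtColor(im,cv2.COLOR_BGR2HSV)
    m=(hsv[...,1]<90).astype(np.uint8)
    n,lab,st,ce=cv2.connectedComponentsWithStats(m,connectivity=4)
    obs[c]=[]
    for x,y in seeds[c]:
        l=lab[y,x]; obs[c].append(ce[l]); print(c,ce[l].round(1),st[l])
    red=(((hsv[...,0]<8)|(hsv[...,0]>172))&(hsv[...,1]>150)&(hsv[...,2]>60)).astype(np.uint8)
    n,lab,st,ce=cv2.connectedComponentsWithStats(red)
    for i in range(1,n):
        if st[i,4]>5: print(c,"red",ce[i].round(1),st[i], ray(ce[i],.056,K[c]).round(3))
f=lambda b:np.concatenate([(proj([bedpt(b,.068,y,.03) for y in(.115,0,-.115)],K[c])-obs[c]).ravel() for c in K])
r=least_squares(f,[.47,-.03,-.2]); print(r.x,r.fun.round(1))
b=r.x
print([bedpt(b,.068,y,.03).round(3).tolist() for y in(.115,0,-.115)])
# lever end directly from ray at handle top, both cams
for c in K:print(c,proj([bedpt(b,-.05,y,.09) for y in(.115,0,-.115)],K[c]).round(0).tolist(),proj([bedpt(b,x,y,.03) for x,y in((-.095,.185),(.105,.185),(.105,-.185),(-.095,-.185))],K[c]).round(0).tolist())
a=cv2.imread("pics/top0.png")[130:290,230:470]; s=cv2.imread("pics/scene0.png")[170:330,190:430]
cv2.imwrite("pics/c1.png",np.hstack([cv2.resize(a,None,fx=1.66,fy=3.0*1.66/3),cv2.resize(s,None,fx=1.66,fy=1.66)]))
E
```

```text
scene [371.9 220.5] [364 215  17  12 163]
scene [344.2 240.1] [336 234  18  13 186]
scene [313.4 261.9] [304 255  20  15 220]
scene red [357.5 140.5] [357 136   2  10  11] [0.426 0.399 0.056]
scene red [214.1 262.2] [212 259   5   8  34] [ 0.409 -0.307  0.056]
scene red [226.8 275.3] [223 270   9  13  87] [ 0.465 -0.323  0.056]
scene red [249.6 288.4] [247 285   6   8  38] [ 0.538 -0.324  0.056]
scene red [349.  323.2] [340 315  19  17 255] [ 0.782 -0.284  0.056]
top [292.1 160.7] [283 152  19  18 268]
top [334.7 171.4] [326 163  19  18 274]
top [377.6 182.1] [369 173  19  19 273]
top red [454.6  96.4] [448  90  14  14 154] [ 0.837 -0.356  0.056]
top red [218.  166.1] [216 165   5   3   8] [0.633 0.256 0.056]
top red [440.5 212.4] [438 210   6   5  23] [ 0.529 -0.313  0.056]
top red [174.4 228.4] [173 227   4   4  13] [0.47  0.358 0.056]
top red [446.7 236.1] [443 233   9   7  53] [ 0.469 -0.328  0.056]
top red [433.9 264.5] [431 263   6   4  21] [ 0.398 -0.295  0.056]
[ 0.56495089 -0.0281713  -0.22697592] [ 0.   0.5  0.1  0.6  0.2  0.7 -0.2  0.2 -0.3  0.3 -0.4  0.4]
[[0.657, 0.069, 0.03], [0.631, -0.043, 0.03], [0.605, -0.156, 0.03]]
scene [[342.0, 187.0], [314.0, 204.0], [282.0, 223.0]] [[347.0, 187.0], [397.0, 216.0], [303.0, 285.0], [253.0, 244.0]]
top [[278.0, 201.0], [323.0, 213.0], [369.0, 225.0]] [[249.0, 214.0], [270.0, 141.0], [406.0, 176.0], [389.0, 250.0]]
```

View pics/c1.png

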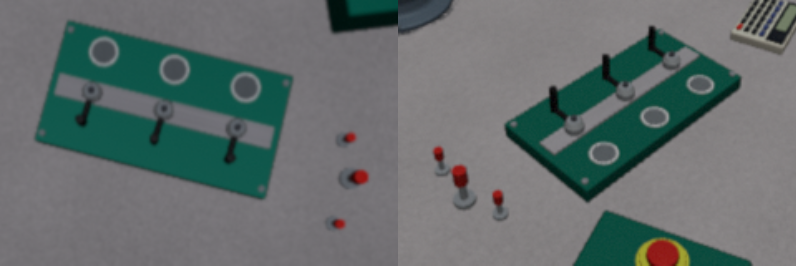

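The bed fits to better than 1 px, and its corners project where they appear in the picture. The crop confirms that the middle marker, at about (0.467, -0.326), is the largest. I'll start with lever3, pushing it along an arc with closed fingers.

```bash
cat >> h.py <<'E'
B=np.array([0.56495,-0.02817,-0.22698]); Y={1:.115,2:0.,3:-.115}
Z=.058; D=.022
def pose(n,phi,z=Z,d=D):
    v=R.from_euler("z",-phi).apply([-.05,-d,0]); return bedpt(B,v[0],Y[n]+v[1],z),down(B[2]-phi)
def tang(phi): return R.from_euler("z",B[2]-phi).apply([0,1,0])
def F(): return np.mean([ctrl.sense()["force"] for _ in range(3)],axis=0)
def push(n):
    p,q=pose(n,-.4,.12); ctrl.goto(p,q); p,q=pose(n,-.4); ctrl.move_straight(p,.1)
    p,q=pose(n,-.15); ctrl.move_straight(p,.06,rot=q); ctrl.dwell(.15); f0=F(); phi=-.15; log=[]
    while phi<1.4:
        phi+=.05 if phi<.45 or phi>.85 else .08
        p,q=pose(n,phi); ctrl.move_straight(p,.03,rot=q); ctrl.dwell(.05)
        f=-(F()-f0)@tang(phi); log.append((round(phi,2),round(f,1)))
        if f>8.5: break
    print(n,log)
    phib=phi-.35; p,q=pose(n,phib); ctrl.move_straight(p,.06,rot=q); ctrl.move_straight(p+[0,0,.07],.15)
    print("t",ctrl.sense()["t"]); return phi
E
python3 - <<'E'
from h import *
ctrl.grip(0.0,10); print(ctrl.sense()["t"]); print(push(3))
E
```

```text
2.225
3 [(-0.1, np.float64(0.2)), (-0.05, np.float64(1.0)), (0.0, np.float64(0.3)), (0.05, np.float64(-0.6)), (0.1, np.float64(1.1)), (0.15, np.float64(1.9)), (0.2, np.float64(1.8)), (0.25, np.float64(1.4)), (0.3, np.float64(1.4)), (0.35, np.float64(1.0)), (0.4, np.float64(1.7)), (0.45, np.float64(1.6)), (0.5, np.float64(1.8)), (0.58, np.float64(0.8)), (0.66, np.float64(1.3)), (0.74, np.float64(0.9)), (0.82, np.float64(1.2)), (0.9, np.float64(1.6)), (0.95, np.float64(1.0)), (1.0, np.float64(1.4)), (1.05, np.float64(1.1)), (1.1, np.float64(1.9)), (1.15, np.float64(5.0)), (1.2, np.float64(6.7)), (1.25, np.float64(7.9)), (1.3, np.float64(10.4))]
t 14.575
1.3
```

Lever3 swung freely at about 1.5 N, then firmed up to 10 N at about 1.1–1.3 rad commanded. It is the loose one and is now home. Next I'll look at the marker from close by.

```bash
python3 - <<'E'
from h import *
s=ctrl.sense(); p=s["position"].copy(); p[2]=.2; ctrl.move_straight(p,.2)
ctrl.goto([.40,-.30,.22],down(0)); ctrl.grip(.55,10)
k=ctrl.calibration("wrist"); im=ctrl.camera("wrist"); cv2.imwrite("pics/w1.png",im[:,:,::-1])
print(proj([[.467,-.326,.056],[.467,-.326,.0]],k)); print(k["xyz"])
k2=ctrl.calibration("top"); t=ctrl.camera("top"); cv2.imwrite("pics/t1.png",cv2.resize(t[130:290,230:470,::-1],None,fx=3,fy=3))
hsv=cv2.cvtColor(im,cv2.COLOR_RGB2HSV)
red=(((hsv[...,0]<8)|(hsv[...,0]>172))&(hsv[...,1]>150)&(hsv[...,2]>60)).astype(np.uint8)
n,lab,st,ce=cv2.connectedComponentsWithStats(red)
for i in range(1,n):
    if st[i,4]>20: print("red",ce[i].round(1),st[i], ray(ce[i],.06,k).round(4))
print(ctrl.sense()["t"])
E
```

```text
[[348.87722577 119.10733517]
 [344.8978055  119.13087428]]
[ 0.46681221 -0.29985999  0.38259787]
red [337.4  51.4] [330  44  15  16 191] [ 0.5269 -0.3141  0.06  ]
red [347.4 117.9] [337 107  22  23 405] [ 0.4681 -0.3243  0.06  ]
red [318.9 188.1] [312 182  14  14 145] [ 0.4001 -0.2971  0.06  ]
17.625
```

View pics/w1.png

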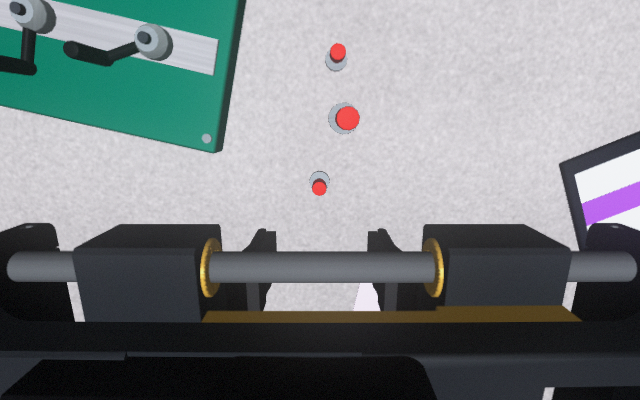

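View pics/t1.png

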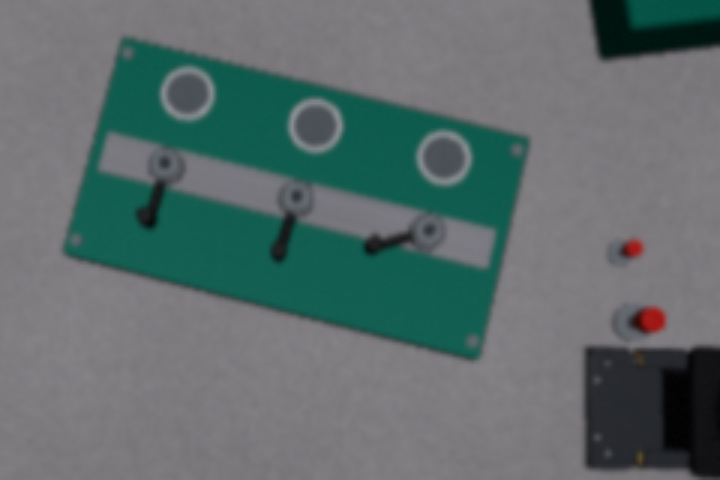

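In the wrist view the middle marker has the biggest head, at (347,118), which puts it at (0.468, -0.325) and agrees with the earlier estimate. The top crop shows lever3's arm turned by about 57°, with lever1 and lever2 unmoved.

```bash
python3 - <<'E'
from h import *
m=np.array([.468,-.325,0]); q=down(0)
ctrl.goto(m+[0,0,.14],q); ctrl.move_straight(m+[0,0,.036],.12)
ctrl.grip(.1,15); s=ctrl.sense(); print("grip",s["gripper_width"]*87,s["gripper_force"],s["position"],s["t"])
zg=s["position"][2]
ctrl.move_straight(m+[0,0,.16],.12)
s3=bedpt(B,.068,-.115,0); q=down(B[2])
ctrl.move_straight(s3+[0,0,.16],.15,rot=q); ctrl.dwell(.2); s=ctrl.sense(); print(s["gripper_width"]*87,s["gripper_force"],s["t"])
cv2.imwrite("pics/s2.png",cv2.resize(ctrl.camera("scene")[120:320,190:440,::-1],None,fx=3,fy=3))
f0=F()[2]
ctrl.move_straight(s3+[0,0,zg+.034],.08); ctrl.dwell(.1)
for i in range(8):
    f=F()[2]-f0; print(round(zg+.034-.001*i,4),round(f,1))
    if f>2.5: break
    ctrl.move_straight(s3+[0,0,zg+.033-.001*i],.02); ctrl.dwell(.05)
print(ctrl.sense()["position"],s3,ctrl.sense()["t"])
E
```

```text
grip 21.42554855546171 14.97972495504655 [ 0.46809589 -0.32494045  0.03610362] 19.7333
21.538958249846676 14.986383552895859 22.725
0.0701 1.1
0.0691 -0.6
0.0681 0.8
0.0671 -0.1
0.0661 1.5
0.0651 6.7
[ 0.60589286 -0.15558007  0.06608178] [ 0.60532669 -0.15552275  0.        ] 25.65
```

View pics/s2.png

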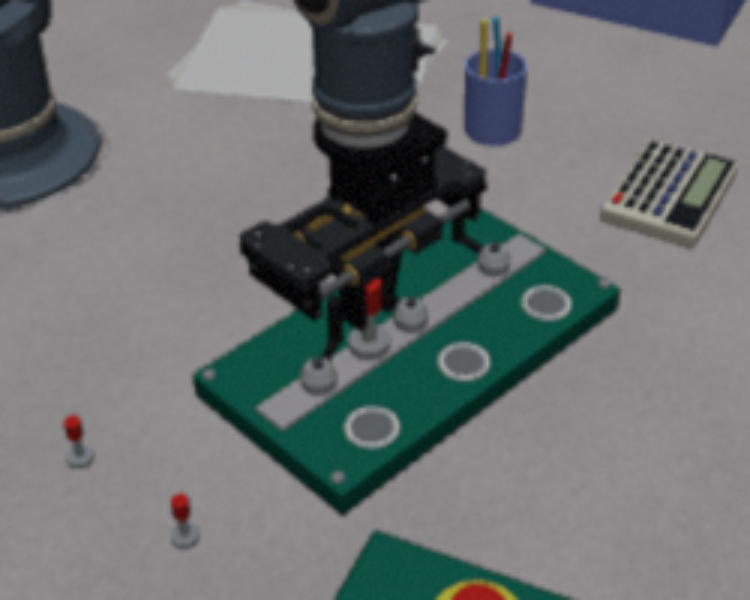

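The scene crop shows the large marker held upright, with its head at (374,297). The grip width of 21.5 mm matches the 22 mm head. It has touched down at the expected height, so I'll ease off, release and check.

```bash
python3 - <<'E'
from h import *
s3=bedpt(B,.068,-.115,0)
ctrl.move_straight(s3+[0,0,.0661],.02); ctrl.grip(.5); ctrl.dwell(.2)
p=ctrl.sense()["position"].copy(); p[2]=.18; ctrl.move_straight(p,.1)
ctrl.goto([.45,-.35,.25],down(0)); print(ctrl.sense()["t"])
ims=[]
for c,(a,b,e,f) in {"scene":(120,320,190,440),"top":(120,320,230,480)}.items():
    k=ctrl.calibration(c); im=ctrl.camera(c)
    hsv=cv2.cvtColor(im,cv2.COLOR_RGB2HSV)
    red=(((hsv[...,0]<8)|(hsv[...,0]>172))&(hsv[...,1]>150)&(hsv[...,2]>60)).astype(np.uint8)
    n,lab,st,ce=cv2.connectedComponentsWithStats(red)
    for i in range(1,n):
        g=ray(ce[i],.087,k)
        if st[i,4]>20 and np.hypot(*(g-s3)[:2])<.05: print(c,ce[i],g.round(4),s3)
    ims.append(cv2.resize(im[a:b,e:f,::-1],None,fx=1.6,fy=1.6))
cv2.imwrite("pics/end.png",np.hstack(ims))
E
```

```text
29.1083
scene [313.31034483 246.29885057] [ 0.6047 -0.1546  0.087 ] [ 0.60532669 -0.15552275  0.        ]
top [380.95       177.96666667] [ 0.6072 -0.1574  0.087 ] [ 0.60532669 -0.15552275  0.        ]
```

View pics/end.png

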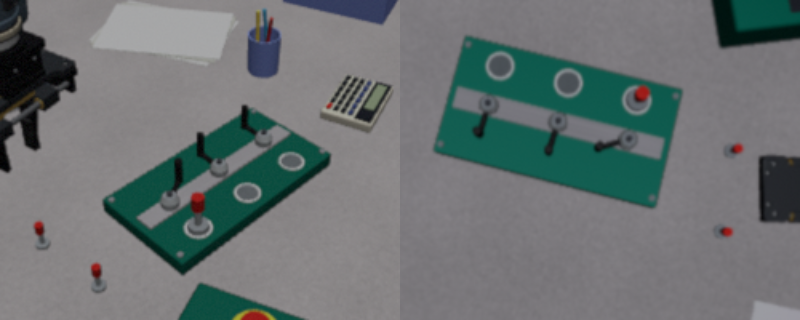

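The marker stands upright on spot3, within 3 mm of its centre in both cameras. Lever3 is home, the other two levers are untouched, and the pen cup and calculator haven't moved. I'm handing in.

```bash
python3 -c "
from workcell import ctrl
print(ctrl.close_job())"
```

```text
the job is handed in; nothing more can be done
None
```

Lever3 was the loose one: I turned it to its firm seat (about 10 N), stood the largest red marker upright on the spot behind it, within about 3 mm of centre, and handed the job in at about 29 s; I tried lever3 first, so lever1 and lever2 were never pushed, and no verdict was shown.

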